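Load a thin glass flask and hang the carrier

ROBOT

A 6-joint arm with a two-finger parallel gripper is mounted at the origin on the work surface. World frame = base frame: x ahead of the robot, y to its left, z up, the work surface at z = 0. Lengths are in m, angles in rad, forces in N, time in s.
With the tool pointing down it reaches from about 0.35 to 0.775 m from the base axis. Payload 7.3 kg.
Tool frame: the origin (TCP) lies at the very end of the fingers, on their centre line; the grasp point (between the pads) lies 19 mm behind it; z points along the fingers, y is the direction in which the jaws open and shut (so a half turn about z gives the same grasp; the last joint's range is limited). The gripper opens to 92 mm and grips with 3 to 60 N. Pads are 19 mm wide; open, the fingers measure 130 mm over their backs; the gripper's body (75 mm by 190 mm) begins 47 mm behind the grasp point.
Start: joints at [1.15, 0.342, 1.524, -0, 1.275, -0.146], TCP at [0.142, 0.505, 0.227] pointing down, gripper open.
Joint ranges: [-2.53, 2.53], [-0.77, 2.02], [0.04, 2.7], [-1, 4.14], [0.28, 2.66], [-3.11, 3.11]. Speed limits (rad/s): [2.57, 2.57, 3.14, 3.14, 3.14, 3.14].

INTERFACE

Orientations are given as [roll, pitch, yaw] about the fixed x, y, z axes, in that order (R = Rz(yaw) Ry(pitch) Rx(roll)).
In Python, from cell import observe, read_camera, camera_info, hand_in gives the robot as it stands.
- The arm moves only by the tool jog_arm, never from a script. Its argument "rows" is one flat list of numbers, 5 for each row, row after row: the finger opening in mm, from 0 to 91.8, then the shift along the tool's x, y, z in mm, then the turn about the tool's z in degrees. In form: [gripper, tx, ty, tz, roll, gripper, tx, ty, tz, roll, ...]. A call has 1 to 20 rows; each row shifts and turns the commanded pose from where the row before left it, along the tool's axes as they then stand; what a row does not reach is not made up. A row lasts 1/10 s, in which the tool goes at most 50 mm and 8.59 degrees, less where a joint would pass 70% of its speed; a pose out of reach is approached as far as the arm can. A call with a gripper value outside its range is refused whole. The fingers move at their own pace and stop on an object; "grip_force" is the grip in N (left out, the last holds). Time passes only in rows, so rows that do not move let the fingers close. It gives the time, the measured TCP pose, the force and the opening at its end, in the units of the state.
- observe(): the state, without advancing time (a new reading comes with each control period).
- read_camera(name): name is "side" or "top" or "wrist"; returns (picture, depth): 480x640x3 uint8, red, green, blue; 480x640 float32, m along the optical axis (not along the pixel's ray), 0 where there is no reading.
- camera_info(name): a dict with "fx", "fy", "cx", "cy" (pixels), "distortion" ([k1, k2, p1, p2, k3] as OpenCV has them; the pictures are not rectified), "extrinsics" (4x4, takes a point from camera to world coordinates); the wrist camera has in their place "tool_from_camera" (4x4, takes a point from camera to tool coordinates, whose origin is the TCP and whose axes are the flange's). Camera axes: x right, y up, looking along -z (the intrinsics and any distortion apply to the point x, -y, -z); pixel columns grow to the right and rows downward; lengths in m; the calibration is good to about 2 mm. A picture is of the moment at which its call begins: read the wrist's pose just before it. camera_info takes no time and is no camera call.
- hand_in(): hands the job in, once; it reports no verdict.
The state is a dict: "time": time; "qpos": joint angles; "qvel": joint speeds; "joint_efforts": joint torques, N m; "tool_pos": TCP position; "tool_rot": TCP orientation; "contact_force": force on the tool from outside, world axes, zero at the start; "torque": the same for the moment, N m; "opening": finger opening in m.
Only numpy, scipy, OpenCV 4.12 (cv2) and the standard library are available. Lean on these libraries where they do the work, as an engineer would, in place of code of your own. Each camera call takes 0.05 s, during which the arm holds its last target. There are 200 camera calls.

TASK

Pick up the thin amber glass flask standing on the black foam pad and set it down gently in the empty half of the steel carrier, beside the other flask, without squeezing or bumping the glass. Then hang the loaded carrier by its blue handle bar on the two yellow upturned hooks of the stand, without a jolt, and leave everything else on the table as it is.

Things in the scene. Friction and masses are not known exactly. Their poses are not given: they have to be found in the camera images.
- flask: amber glass flask with white label band and red cap, standing upright on the foam pad; 0.10 to 0.21 kg, 120 mm tall: body 52 mm across up to 68 mm, sloping shoulder to 84 mm, neck 30 mm across from 84 to 112 mm, red cap 29 mm across from 112 to 120 mm. Origin: centre of its underside, z up. The neck is the place to grip
- flask_in: a second flask of the same kind and size, already standing in the other half (-x half) of the carrier. Origin: centre of its underside, z up
- carrier: open steel tray 200 (x) by 140 (y) mm, 5 mm floor, walls and a partition (along y at x = 0) 3 mm thick, 40 mm high; halves 95 x 134 mm inside, the +x half empty. Blue handle bar along y over the middle, 10 wide, 12 high, 150 long, 174 to 186 mm above the underside, on two posts at y = +-72, 12 x 5 mm. 0.36 kg empty. Origin: centre of its underside, z up; starts on the table, yaw -90 to +90 degrees
- carrier_grip (a point): the centre of the carrier's blue handle bar, 180 mm above the carrier's underside (moves with the carrier; axes as the carrier's)
- carrier_empty (a point): the middle of the floor of the carrier's empty half: 56 mm along the carrier's +x, 5 mm above its underside (moves with the carrier). A gripper above it clears the bar best with its fingers closing along the carrier's y
- pad: black foam pad on the table, 130 x 130 x 20 mm, fixed. Origin: centre of its underside
- rack: fixed stand, two yellow upturned hooks at y = +-42 mm pointing to -x. Origin: on the table below the middle of the hook seats. Base 8 mm high, x -40 to 160, 100 wide; posts 248 high at x = 140. Hook arms 8 mm thick, top at 233 mm, dip from x = 22 to a seat (x -9 to 9, top 219 mm), rise to a ball tip (x = -22, top 236 mm). Bring the carrier in from -x, arms under the bar, over the flasks
- rack_seat (a point): the point where the centre of the handle bar rests when the carrier hangs: midway between the two hooks, 225 mm above the table (axes as the stand's; the bar then lies along the stand's y, either way round). The fingers fit between the hooks
- thermos: steel vacuum flask, 82 mm across, 248 mm tall, white cap; bystander. Origin: centre of its underside
- vial_block: black foam block 100 x 200 x 50 mm with rows of steel-capped vials up to 84 mm high; bystander. Origin: centre of its underside
- scissors: scissors with orange handles lying flat, 170 mm long, 9 mm thick; bystander. Origin: at the pivot, blades along +x
- tongs: steel wire tongs lying flat, 180 mm long along x, 8 mm thick; bystander. Origin: the middle
- cap0: red ring cap, 48 mm across, 14 mm high; bystander. Origin: centre of its underside
- cap1: second red ring cap, the same size; bystander. Origin: centre of its underside
- reagent: white jar with a blue lid, 68 mm across, 90 mm tall; bystander. Origin: centre of its underside

How it is judged:
On the way:
1. the flask from the pad stands upright on the floor of the empty half of the carrier, let go, while the carrier still stands on the table (x of flask in the frame of carrier between 0.012 and 0.085 m and y of flask in the frame of carrier between -0.06 and 0.06 m and z of flask in the frame of carrier between 0 and 0.012 m and angle between flask's own z axis and vertical below 0.25 rad and contact force between the fingers and flask below 0.1 N and height (world z) of carrier below 0.01 m), for 0.2 s.
At the end, for the whole second after the job is handed in: the carrier hangs at rest on the stand, its bar down in the dips of both hooks (bar centre within 12 mm across, 18 mm along, 6 mm in height of the seat; square within 0.15 rad), level within 0.2 rad, a flask upright (0.25 rad) on the floor of each half, the pad's flask in the once empty one (x of flask in the frame of carrier between 0.012 and 0.085 m and y of flask in the frame of carrier between -0.06 and 0.06 m and z of flask in the frame of carrier between 0 and 0.012 m and angle between each of flask, flask_in's own z axis and vertical below 0.25 rad and x of flask_in in the frame of carrier between -0.085 and -0.012 m and y of flask_in in the frame of carrier between -0.06 and 0.06 m and z of flask_in in the frame of carrier between 0 and 0.012 m and x of carrier_grip in the frame of rack_seat between -0.012 and 0.012 m and y of carrier_grip in the frame of rack_seat between -0.018 and 0.018 m and z of carrier_grip in the frame of rack_seat between -0.006 and 0.006 m and angle between the y axis of carrier and the y axis of rack, either way round below 0.15 rad and angle between carrier's own z axis and vertical below 0.2 rad and contact force between carrier and rack above 2 N and linear speed of carrier below 0.03 m/s and angular speed of carrier below 0.3 rad/s); the robot touches nothing.
It fails at once if glass squeezed: the fingers press on a flask with more than 70 N in all, both pads added up (that is 35 N of grip on each pad; a grip of 20 to 25 N holds it well) (contact force between the fingers and flask above 70 N or contact force between the fingers and flask_in above 70 N).
It fails at once if jolted: a flask meets the carrier, stand, pad or other flask with more than 25 N (pressed down, knocked), or the carrier meets the stand with more than 40 N (contact force between any of flask, flask_in and carrier above 25 N or contact force between any of flask, flask_in and rack above 25 N or contact force between any of flask, flask_in and pad above 25 N or contact force between flask and flask_in above 25 N or contact force between carrier and rack above 40 N).
It fails at once if the flask (while the carrier stands on the table) or the carrier is let go and falls faster than 0.35 m/s (6 mm of free fall; let go within 3 mm of rest) ((contact force between the fingers and flask below 0.1 N and linear speed of flask above 0.35 m/s and height (world z) of carrier below 0.01 m) or (contact force between the fingers and carrier below 0.1 N and linear speed of carrier above 0.35 m/s)).
It fails at once if a flask tips over by more than 0.5 rad (angle between any of flask, flask_in's own z axis and vertical above 0.5 rad).
It fails at once if a bystander (vacuum flask, vial block, scissors, tongs, red caps, jar) is moved by more than 30 mm (distance of any of thermos, vial_block, scissors, tongs, cap0, cap1, reagent from where it was at the start of the episode above 0.03 m).
It also fails if it takes over 72 s, if anything falls off the work surface, if the arm or the gripper's body presses on something with over 40 N, if the wrist force passes 120 N, or if a joint passes its speed limit or range.

## Working session

There is one attempt and no reset: what is moved stays moved. The work goes in short steps, Python scripts to look and compute and a tool call to move; the robot and the scene stay as the last step left them, time stands still between calls to the robot, and variables do not carry over. Pictures are saved under pics/ and viewed, about 8 in all and at most 12, crops included, and the job is handed in when it is done.

Besides the shell and the picture viewer there is one more tool, called in YAML: its name, and indented under it one key for each argument. jog_arm: Moves the arm, as the interface text tells. Its arguments: {"type":"object","properties":{"rows":{"type":"array","items":{"type":"number"}},"grip_force":{"type":"number"}},"required":["rows"]}

```bash
mkdir -p pics; cat > h.py <<'E'
import numpy as np, cv2
from cell import observe, read_camera, camera_info, hand_in
from scipy.spatial.transform import Rotation as R
def ext(name,st=None):
    ci=camera_info(name)
    if 'extrinsics' in ci: return ci,np.array(ci['extrinsics'])
    T=np.eye(4);T[:3,:3]=R.from_euler('xyz',st['tool_rot']).as_matrix();T[:3,3]=st['tool_pos']
    return ci,T@np.array(ci['tool_from_camera'])
def norm(ci,uv):
    K=np.array([[ci['fx'],0,ci['cx']],[0,ci['fy'],ci['cy']],[0,0,1.]])
    p=cv2.undistortPoints(np.array(uv,float).reshape(-1,1,2),K,np.array(ci['distortion'],float)).reshape(-1,2)
    return np.c_[p[:,0],-p[:,1],-np.ones(len(p))]
def ray(ci,T,uv): return T[:3,3],norm(ci,uv)@T[:3,:3].T
def onplane(ci,T,uv,z):
    o,d=ray(ci,T,uv); return o+d*((z-o[2])/d[:,2])[:,None]
def cloud(ci,T,dep):
    v,u=np.mgrid[:480,:640]; n=norm(ci,np.c_[u.ravel(),v.ravel()])
    P=(n*dep.reshape(-1,1))@T[:3,:3].T+T[:3,3]
    return P.reshape(480,640,3)
def save(n,im): cv2.imwrite('pics/'+n,im[...,::-1])
E
python3 - <<'E'
from h import *
for n in('top','side'):
    im,d=read_camera(n);ci,T=ext(n);save(n+'0.png',im);np.savez(n+'0.npz',im=im,d=d)
    print(n,ci['fx'],ci['distortion'],T.round(3).tolist())
st=observe();print(st);print(camera_info('wrist'))
E
```

```text
top 597.4500702334898 [0.01067062 0.         0.         0.         0.        ] [[-0.025, 0.993, -0.118, 0.32], [-1.0, -0.024, 0.009, 0.019], [0.006, 0.119, 0.993, 2.001], [0.0, 0.0, 0.0, 1.0]]
side 621.5645847307026 [0.05823932 0.         0.         0.         0.        ] [[0.984, 0.112, -0.14, 0.313], [-0.179, 0.572, -0.8, -1.34], [-0.009, 0.812, 0.583, 1.1], [0.0, 0.0, 0.0, 1.0]]
{'time': 0.1, 'qpos': array([ 1.14997920e+00,  3.42664319e-01,  1.52487367e+00, -3.37770766e-05,
        1.27541350e+00, -1.45994511e-01]), 'qvel': array([-0.00154729, -0.0015882 , -0.00245322,  0.00032396, -0.00113945,
       -0.001422  ]), 'joint_efforts': array([ 2.58954053e-03, -4.31999767e+01, -2.44692332e+01,  7.20801903e-02,
        5.26435976e-02, -6.77356411e-05]), 'tool_pos': array([0.14231514, 0.50498261, 0.22612531]), 'tool_rot': array([-3.14024358e+00, -1.65721061e-04,  2.86677978e+00]), 'contact_force': array([-0.34117704, -0.53041372,  0.80197598]), 'torque': array([-0.02155003,  0.00996863,  0.07985312]), 'opening': 0.09183989716680678}
{'fx': 364.29186101346875, 'fy': 364.29186101346875, 'cx': 319.4292643160112, 'cy': 239.7121716728336, 'distortion': array([-0.00081758,  0.        ,  0.        ,  0.        ,  0.        ]), 'tool_from_camera': array([[ 4.67163557e-05,  9.60813756e-01,  2.77194741e-01,
         7.49167783e-02],
       [ 9.99999875e-01,  9.29377710e-05, -4.90673951e-04,
         3.27383660e-04],
       [-4.97208143e-04,  2.77194729e-01, -9.60813632e-01,
        -1.60333844e-01],
       [ 0.00000000e+00,  0.00000000e+00,  0.00000000e+00,
         1.00000000e+00]])}
```

View pics/top0.png

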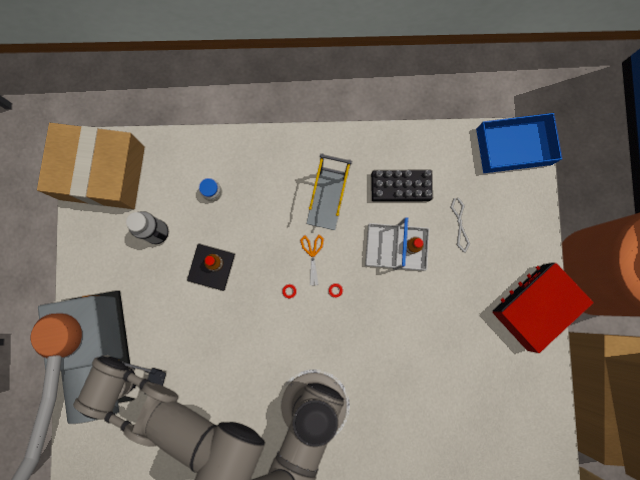

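View pics/side0.png

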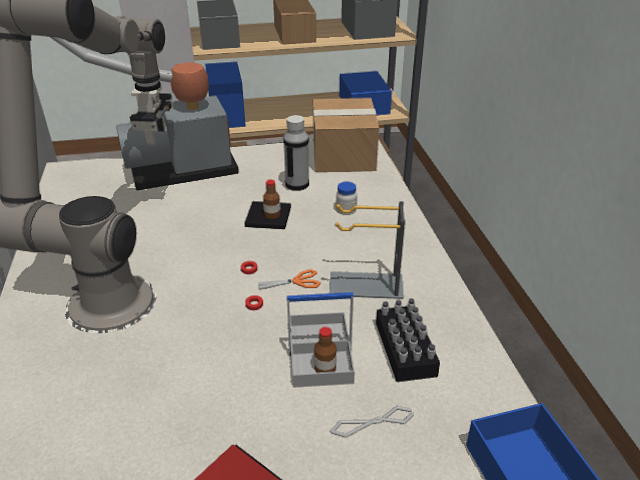

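The top view shows the pad flask's cap at (212,262), flask_in's cap at (417,243), the bar at (405,220–265), and the hooks from (320,157) to (347,160). The side view has the pad cap at (270,184), the flask_in cap at (326,333), the bar from (290,297) to (352,295), and the hook tips near (338,208) and (338,226).

```bash
cat > m.py <<'E'
from h import *
def tri(uvt,uvs):
    A=np.zeros((3,3));b=np.zeros(3);L=[]
    for n,uv in(('top',uvt),('side',uvs)):
        ci,T=ext(n);o,d=ray(ci,T,[uv]);d=d[0]/np.linalg.norm(d[0]);M=np.eye(3)-np.outer(d,d);A+=M;b+=M@o;L.append((o,M))
    p=np.linalg.solve(A,b);return p.round(4),[round(float(np.linalg.norm(M@(p-o))),4) for o,M in L]
def masks(im):
    h=cv2.cvtColor(im,cv2.COLOR_RGB2HSV);H,S,V=[h[...,i].astype(int) for i in range(3)]
    return dict(red=((H<4)|(H>176))&(S>180)&(V>90),blue=(abs(H-110)<12)&(S>150)&(V>60),yel=(abs(H-23)<6)&(S>150)&(V>100))
if __name__=='__main__':
  for n in('top','side'):
    z=np.load(n+'0.npz');ci,T=ext(n);C=cloud(ci,T,z['d'])
    for k,m in masks(z['im']).items():
        N,l,s,c=cv2.connectedComponentsWithStats(m.astype(np.uint8))
        for i in range(1,N):
            if 15<s[i,4]<900 and s[i,1]>140:
                P=C[l==i];q=np.argwhere(l==i)[:,::-1];r=cv2.minAreaRect(q.astype(np.float32))
                print(n,k,s[i].tolist(),c[i].round(1).tolist(),'med',np.median(P,0).round(3).tolist(),'box',cv2.boxPoints(r).round(0).tolist())
E
python3 m.py
```

```text
top red [414, 239, 9, 8, 56] [418.0, 242.3] med [0.515, -0.341, 0.126] box [[414.0, 239.0], [422.0, 239.0], [422.0, 246.0], [414.0, 246.0]]
top red [205, 257, 9, 8, 50] [209.2, 260.1] med [0.473, 0.316, 0.139] box [[204.0, 260.0], [209.0, 255.0], [214.0, 260.0], [209.0, 265.0]]
top red [283, 285, 13, 13, 81] [289.1, 290.9] med [0.375, 0.072, 0.015] box [[283.0, 285.0], [295.0, 285.0], [295.0, 297.0], [283.0, 297.0]]
top red [329, 284, 13, 13, 83] [335.1, 290.1] med [0.374, -0.08, 0.014] box [[329.0, 284.0], [341.0, 284.0], [341.0, 296.0], [329.0, 296.0]]
top blue [200, 179, 17, 17, 243] [207.9, 187.1] med [0.715, 0.327, 0.09] box [[200.0, 179.0], [216.0, 179.0], [216.0, 195.0], [200.0, 195.0]]
top blue [402, 218, 6, 48, 130] [404.4, 242.5] med [0.507, -0.288, 0.186] box [[402.0, 265.0], [404.0, 218.0], [408.0, 218.0], [405.0, 265.0]]
top yel [309, 159, 14, 51, 121] [315.7, 182.8] med [0.695, -0.021, 0.232] box [[308.0, 209.0], [320.0, 159.0], [323.0, 159.0], [311.0, 209.0]]
top yel [336, 164, 14, 52, 121] [342.7, 188.5] med [0.675, -0.102, 0.231] box [[335.0, 215.0], [347.0, 164.0], 
[... 756 characters left out ...]
461, 14, 13, 17] [210.1, 466.2] med [0.246, -0.635, 0.118] box [[203.0, 473.0], [215.0, 460.0], [216.0, 461.0], [203.0, 474.0]]
side blue [338, 182, 18, 12, 173] [346.3, 187.8] med [0.712, 0.314, 0.09] box [[338.0, 193.0], [338.0, 182.0], [355.0, 182.0], [355.0, 193.0]]
side blue [288, 293, 65, 8, 321] [320.1, 296.6] med [0.511, -0.294, 0.185] box [[288.0, 296.0], [352.0, 292.0], [352.0, 297.0], [288.0, 301.0]]
side yel [337, 205, 62, 8, 124] [364.1, 208.0] med [0.679, -0.022, 0.231] box [[337.0, 212.0], [337.0, 205.0], [398.0, 207.0], [398.0, 214.0]]
side yel [336, 223, 64, 8, 133] [367.0, 226.2] med [0.665, -0.106, 0.231] box [[336.0, 230.0], [336.0, 223.0], [399.0, 225.0], [399.0, 232.0]]
```

jog_arm:
  rows: [91.8,0,0,-5,8.25,91.8,0,0,-5,8.25,91.8,0,0,-5,8.25,91.8,0,0,-5,8.25,91.8,0,0,-5,8.25,91.8,0,0,-5,8.25,91.8,0,0,-5,8.25,91.8,0,0,-5,8.25,91.8,0,0,0,8.25,91.8,-21,34,0,0,91.8,-21,34,0,0,91.8,-21,34,0,0,91.8,-21,34,0,0,91.8,-21,34,0,0,91.8,-21,34,0,0,91.8,-21,34,0,0,91.8,-21,34,0,0,91.8,-21,34,0,0,91.8,0,0,0,0]

```text
time: 2.0
tool_pos: [0.4518, 0.3135, 0.2658]
tool_rot: [3.141, 0.001, 1.566]
contact_force: [-0.3, 0.8, 0.5]
opening: 0.092
```

```bash
cat > w.py <<'E'
from m import *
import sys
st=observe();im,d=read_camera('wrist');ci,T=ext('wrist',st);save(sys.argv[1]+'.png',im);np.savez(sys.argv[1],im=im,d=d,T=T)
print(st['tool_pos'].round(4),st['tool_rot'].round(4),st['contact_force'].round(1),st['qpos'].round(2))
C=cloud(ci,T,d)
for k,m in masks(im).items():
    N,l,s,c=cv2.connectedComponentsWithStats(m.astype(np.uint8))
    for i in range(1,N):
        if s[i,4]>150:
            P=C[l==i];zt=np.percentile(P[:,2],90);Q=P[abs(P[:,2]-zt)<.004]
            print(k,s[i].tolist(),c[i].round(0),'ztop',zt.round(4),'mid(top)',((Q.min(0)+Q.max(0))/2).round(4),'ext',(np.ptp(Q,axis=0)).round(3))
E
python3 w.py w1
```

```text
[0.4518 0.3135 0.2658] [3.1414e+00 1.4000e-03 1.5660e+00] [-0.3  0.8  0.5] [ 0.47  0.36  1.39 -0.    1.39  0.47]
red [246, 369, 33, 29, 438] [261. 383.] ztop 0.0171 mid(top) [0.375  0.0727 0.0159] ext [0.043 0.044 0.004]
blue [563, 170, 73, 62, 3370] [600. 200.] ztop 0.0933 mid(top) [0.715  0.3279 0.092 ] ext [0.059 0.057 0.005]
```

View pics/w1.png

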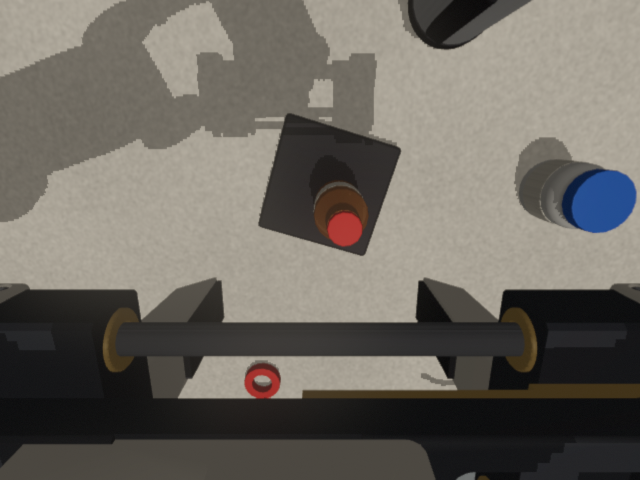

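The wrist view shows the pad flask's cap disc at (345,229), between the fingers. My red mask was too strict to catch it, so I'm loosening it.

```bash
sed -i 's/(S>180)&(V>90)/(S>140)\&(V>90)/; s/red=((H<4)/red=((H<6)/' m.py; python3 - <<'E'
from m import *
z=np.load('w1.npz');ci=camera_info('wrist');C=cloud(ci,z['T'],z['d'])
m=masks(z['im'])['red'];m[:, :280]=0;m[320:]=0
P=C[m];print(m.sum(),np.percentile(P[:,2],[5,50,90]).round(4));zt=np.percentile(P[:,2],80)
c,r=cv2.minEnclosingCircle(np.argwhere(m)[:,::-1].astype(np.float32));print(c,r)
print(onplane(ci,z['T'],[c],.14).round(4)); Q=P[abs(P[:,2]-zt)<.004];print(((Q.min(0)+Q.max(0))/2).round(4),np.ptp(Q,axis=0).round(4))
print('2view',tri((209.6,260.3),(270.4,182.6)))
# pad top height
h=C[140:180,300:330].reshape(-1,3);print('pad z',np.median(h[:,2]))
E
```

```text
967 [0.1408 0.1422 0.1431]
(344.44000244140625, 228.55999755859375) 17.81883430480957
[[0.4721 0.3154 0.14  ]]
[0.4721 0.3158 0.1415] [0.0283 0.0277 0.0053]
2view (array([0.4725, 0.3154, 0.1357]), [0.0004, 0.0004])
pad z 0.022303082533832258
```

jog_arm:
  rows: [80,2,20,10,0,70,0,0,40,0,60,0,0,40,0,60,0,0,30,0,60,0,0,20,0,60,0,0,10,0,60,0,0,8,0,60,0,0,0,0,60,0,0,0,0]
  grip_force: 22

```text
time: 2.95
tool_pos: [0.4688, 0.3188, 0.1097]
tool_rot: [3.14, -0.001, 1.571]
contact_force: [1.0, 0.3, 0.3]
opening: 0.06
```

```bash
python3 w.py w2; python3 - <<'E'
from m import *
for i in range(3):
    read_camera('wrist');print(observe()['tool_pos'].round(4))
z=np.load('w2.npz');ci=camera_info('wrist');C=cloud(ci,z['T'],z['d']);m=masks(z['im'])['red'];m[:120]=0
print(m.sum())
E
```

```text
[0.4688 0.3188 0.1097] [ 3.1401e+00 -9.0000e-04  1.5711e+00] [1.  0.3 0.3] [0.46 0.53 1.57 0.   1.04 0.46]
red [296, 301, 63, 21, 934] [327. 313.] ztop 0.1427 mid(top) [0.4717 0.3263 0.1414] ext [0.025 0.008 0.005]
red [301, 356, 54, 14, 548] [328. 362.] ztop 0.1429 mid(top) [0.4719 0.3054 0.1422] ext [0.021 0.008 0.003]
[0.469  0.3187 0.1099]
[0.4689 0.3187 0.1098]
[0.4689 0.3186 0.1096]
1482
```

View pics/w2.png

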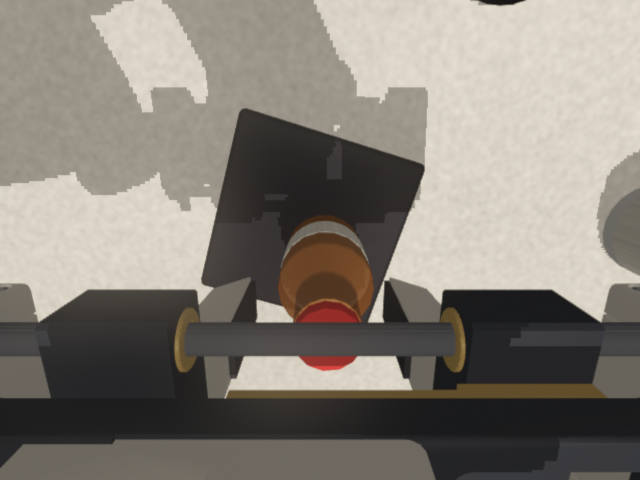

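The cap sits between the fingers at (328,335), about 3 mm off the jaw centre, which agrees with the numbers. I'll correct that and then close.

jog_arm:
  rows: [60,-3,3,1.5,0,60,0,0,0,0,45,0,0,0,0,35,0,0,0,0,24,0,0,0,0,24,0,0,0,0,24,0,0,0,0,24,0,0,0,0]
  grip_force: 22

```text
time: 3.95
tool_pos: [0.4715, 0.3154, 0.1072]
tool_rot: [3.141, -0.0, 1.571]
contact_force: [1.3, 0.0, -0.7]
opening: 0.0298
```

jog_arm:
  rows: [24,0,0,-5,0,24,0,0,-15,0,24,0,0,-30,0,24,0,0,-40,0,24,0,0,-40,0,24,-10,0,-20,0,24,-20,0,0,0,24,-35,0,0,0,24,-40,0,0,0,24,-40,2,0,0,24,-40,2,0,0,24,-40,2,0,0,24,-40,2,0,0,24,-40,2,0,0,24,-40,2,0,0,24,-40,2,0,0,24,-40,2,0,0,24,-30,2,0,0,24,-15,0,0,0,24,0,0,0,0]

```text
time: 5.95
tool_pos: [0.4893, -0.1561, 0.2571]
tool_rot: [-3.141, -0.0, 1.568]
contact_force: [-0.4, 0.4, -1.8]
opening: 0.0296
```

```bash
python3 - <<'E'
from m import *
print({k:observe()[k].round(4) for k in('tool_pos','tool_rot','qpos')})
E={}
for n in('top','side'):
    z=np.load(n+'0.npz');ci,T=ext(n);m=masks(z['im'])['blue'];m=m.astype(np.uint8)
    N,l,s,c=cv2.connectedComponentsWithStats(m)
    i=[i for i in range(1,N) if max(s[i,2:4])>40 and 15<s[i,4]<400 and s[i,1]>200][0]
    q=np.argwhere(l==i)[:,::-1]; P=onplane(ci,T,q,.183)[:,:2]
    r=cv2.minAreaRect(P.astype(np.float32)); vx=cv2.fitLine(P.astype(np.float32),cv2.DIST_L2,0,.01,.01).ravel()
    print(n,'rect',r,'yaw of bar deg',np.degrees(np.arctan2(vx[1],vx[0])))
    c=c[i];E[n]=c
print(tri(E['top'],E['side']))
E
python3 w.py w3
```

```text
{'tool_pos': array([ 0.4893, -0.1561,  0.2571]), 'tool_rot': array([-3.1412e+00, -1.0000e-04,  1.5684e+00]), 'qpos': array([-4.5810e-01,  2.9850e-01,  1.5015e+00, -1.0000e-04,  1.3419e+00,
       -4.5560e-01])}
top rect ((0.5125740766525269, -0.28903695940971375), (0.010189787484705448, 0.14554980397224426), 84.45159912109375) yaw of bar deg -5.8652077
side rect ((0.5115933418273926, -0.29224932193756104), (0.017720162868499756, 0.1454758644104004), 83.95376586914062) yaw of bar deg -5.888062
(array([ 0.5108, -0.2887,  0.1798]), [0.0011, 0.0011])
[ 0.4893 -0.1561  0.2571] [-3.1412e+00 -1.0000e-04  1.5684e+00] [-0.4  0.4 -1.8] [-0.46  0.3   1.5  -0.    1.34 -0.46]
red [189, 114, 44, 44, 1018] [210. 136.] ztop 0.0172 mid(top) [ 0.3738 -0.0816  0.0161] ext [0.045 0.044 0.005]
red [286, 296, 68, 26, 1196] [321. 311.] ztop 0.2928 mid(top) [ 0.4891 -0.1458  0.2915] ext [0.026 0.009 0.005]
red [295, 356, 52, 11, 420] [320. 360.] ztop 0.2929 mid(top) [ 0.4896 -0.167   0.2923] ext [0.02  0.006 0.003]
yel [523, 127, 117, 49, 1939] [579. 152.] ztop 0.2365 mid(top) [ 0.6189 -0.0889  0.2359] ext [0.062 0.023 0.007]
```

View pics/w3.png

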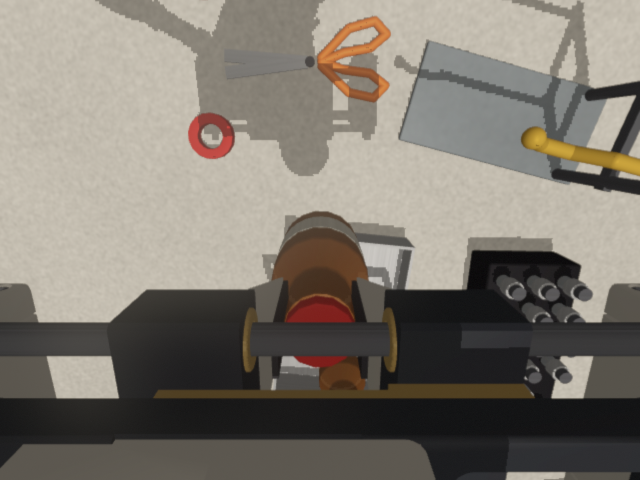

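The flask hangs straight in the fingers (321,335), and the near wall of the carrier shows at about (385,245). Next I move over the empty half and descend to 12 mm above the floor.

jog_arm:
  rows: [24,-10,4,0,0,24,-25,9,0,0,24,-25,9,0,0,24,-15,5,0,2,24,0,0,0,3.7,24,0,0,0,0,24,0,0,0,0,24,0,0,10,0,24,0,0,25,0,24,0,0,35,0,24,0,0,35,0,24,0,0,25,0,24,0,0,15,0,24,0,0,8,0,24,0,0,0,0,24,0,0,0,0,24,0,0,0,0]

```text
time: 7.7
tool_pos: [0.5171, -0.2299, 0.1053]
tool_rot: [3.14, 0.001, 1.472]
contact_force: [0.9, 0.0, -2.1]
opening: 0.0294
```

```bash
python3 - <<'E'
from m import *
print({k:observe()[k].round(4) for k in('tool_pos','tool_rot','contact_force')})
a=[]
for n in('side','top'):
    im,d=read_camera(n);a.append(cv2.resize(im[190:400,260:470] if n=='side' else im[190:290,340:440],(400,400),interpolation=cv2.INTER_CUBIC))
save('s4.png',np.hstack(a))
E
```

```text
{'tool_pos': array([ 0.5171, -0.2299,  0.1053]), 'tool_rot': array([3.1396e+00, 8.0000e-04, 1.4717e+00]), 'contact_force': array([ 0.8901,  0.0321, -2.0688])}
```

View pics/s4.png

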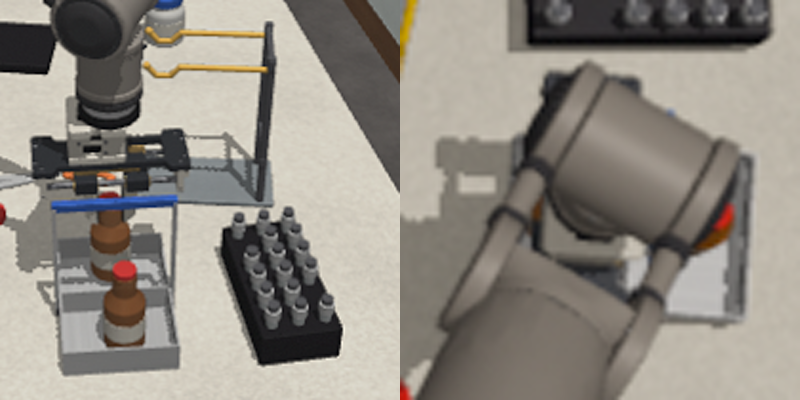

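The side crop shows the flask (110,245) inside the empty half, behind the bar and clear of it. I'm lowering slowly onto the floor.

jog_arm:
  rows: [24,0,0,4,0,24,0,0,3,0,24,0,0,2,0,24,0,0,1.5,0,24,0,0,0,0,24,0,0,0,0]

```text
time: 8.4
tool_pos: [0.5165, -0.2296, 0.0936]
tool_rot: [-3.142, -0.0, 1.471]
contact_force: [0.1, -0.0, -0.9]
opening: 0.0297
```

jog_arm:
  rows: [24,0,0,0.6,0,24,0,0,0,0,24,0,0,0,0]

```text
time: 8.7
tool_pos: [0.5165, -0.2296, 0.0932]
tool_rot: [3.141, -0.0, 1.471]
contact_force: [-1.1, 0.2, -1.1]
opening: 0.0297
```

jog_arm:
  rows: [24,0,0,0.6,0,24,0,0,0,0,24,0,0,0.4,0,24,0,0,0,0]

```text
time: 9.1
tool_pos: [0.5166, -0.2297, 0.0922]
tool_rot: [3.141, -0.0, 1.471]
contact_force: [0.2, 0.7, -0.5]
opening: 0.0293
```

jog_arm:
  rows: [24,0,0,0.6,0,24,0,0,0,0,24,0,0,0,0]

```text
time: 9.4
tool_pos: [0.5168, -0.2298, 0.0921]
tool_rot: [3.141, 0.0, 1.471]
contact_force: [-0.6, 0.9, 5.4]
opening: 0.0294
```

Contact at 5 N. Release, rise, turn 90° and move over the bar.

jog_arm:
  rows: [34,0,0,0,0,45,0,0,0,0,60,0,0,0,0,60,0,0,0,0,60,0,0,0,0,60,0,0,0,0,60,0,0,-10,0,60,0,0,-30,0,60,0,0,-40,0,60,0,0,-40,0,60,0,0,-40,0,60,0,0,-20,0]
  grip_force: 22

```text
time: 10.6
tool_pos: [0.5173, -0.2301, 0.2764]
tool_rot: [3.136, 0.003, 1.471]
contact_force: [-0.5, -0.8, -0.0]
opening: 0.0605
```

```bash
python3 w.py w5
```

```text
[ 0.5173 -0.2301  0.2764] [3.1357e+00 2.7000e-03 1.4715e+00] [-0.5 -0.8 -0. ] [-0.55  0.38  1.32  0.    1.43 -0.45]
red [148, 54, 44, 47, 1141] [169.  77.] ztop 0.0172 mid(top) [ 0.3738 -0.0821  0.0162] ext [0.046 0.046 0.006]
red [302, 207, 33, 32, 808] [318. 222.] ztop 0.1281 mid(top) [ 0.5172 -0.2291  0.1269] ext [0.028 0.028 0.005]
blue [257, 310, 127, 12, 1076] [323. 317.] ztop 0.189 mid(top) [ 0.5123 -0.2882  0.1877] ext [0.095 0.016 0.005]
yel [592, 0, 48, 9, 212] [623.   2.] ztop 0.2345 mid(top) [ 0.6779 -0.1079  0.2334] ext [0.023 0.006 0.006]
```

View pics/w5.png

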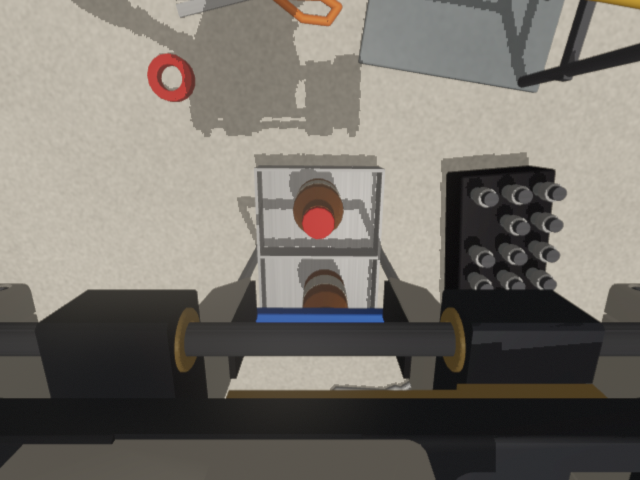

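The pad flask now stands in the middle of the empty half, cap at (318,222), let go. The bar is the blue strip at (320,317).

jog_arm:
  rows: [60,-29,0,0,0,60,-30,0,0,8.2,60,0,0,0,8.2,60,0,0,0,8.2,60,0,0,0,8.2,60,0,0,0,8.2,60,0,0,0,8.2,60,0,0,0,8.2,60,0,0,0,8.2,60,0,0,0,8.2,60,0,0,0,8.2,60,0,0,0,8.2,60,0,0,0,0,60,0,0,0,0]

```text
time: 12.05
tool_pos: [0.5105, -0.2882, 0.2715]
tool_rot: [-3.141, 0.0, -0.099]
contact_force: [-0.6, -0.2, 0.8]
opening: 0.0604
```

```bash
python3 w.py w6; python3 - <<'E'
from m import *
z=np.load('w6.npz');ci=camera_info('wrist');C=cloud(ci,z['T'],z['d']);m=masks(z['im'])['blue']
N,l,s,c=cv2.connectedComponentsWithStats(m.astype(np.uint8));i=1+np.argmax(s[1:,4])
P=C[(l==i)];P=P[abs(P[:,2]-.187)<.005];vx,vy,x0,y0=cv2.fitLine(P[:,:2].astype(np.float32),cv2.DIST_HUBER,0,.01,.01).ravel()
print('bar yaw',np.degrees(np.arctan2(vy,vx)),'y at x=.511:',y0+(.511-x0)*vy/vx,'x range',P[:,0].min(),P[:,0].max(),np.median(P[:,2]))
# hooks: two views (stored top/side), yellow, plane z~.232
for n in('top','side'):
    q=np.load(n+'0.npz');cj,T=ext(n);Q=cloud(cj,T,q['d']);mm=masks(q['im'])['yel'];N,l,s,c=cv2.connectedComponentsWithStats(mm.astype(np.uint8))
    for i in range(1,N):
        if s[i,4]>80 and s[i,1]>140:
            p=onplane(cj,T,np.argwhere(l==i)[:,::-1],.231)[:,:2].astype(np.float32)
            v=cv2.fitLine(p,cv2.DIST_HUBER,0,.01,.01).ravel();u=v[:2]*np.sign(v[0]);t=(p-v[2:])@u
            print(n,'hook yaw',np.degrees(np.arctan2(u[1],u[0])),'near end',(v[2:]+u*t.min()).round(4),'far',(v[2:]+u*t.max()).round(4))
E
```

```text
[ 0.5105 -0.2882  0.2715] [-3.1414e+00  2.0000e-04 -9.9000e-02] [-0.6 -0.2  0.8] [-0.64  0.43  1.27  0.    1.45  1.03]
red [366, 198, 34, 33, 859] [383. 215.] ztop 0.1281 mid(top) [ 0.5143 -0.3425  0.127 ] ext [0.028 0.028 0.006]
red [236, 207, 33, 33, 838] [252. 223.] ztop 0.1281 mid(top) [ 0.5176 -0.23    0.1268] ext [0.028 0.028 0.005]
blue [316, 165, 14, 61, 617] [322. 199.] ztop 0.1891 mid(top) [ 0.5456 -0.2927  0.1882] ext [0.04  0.011 0.004]
bar yaw -2.7250159 y at x=.511: -0.29109538 x range 0.5253956605801745 0.5658007691034063 0.1882029912904869
top hook yaw -14.492551 near end [6.118e-01 3.000e-04] far [ 0.7651 -0.0393]
top hook yaw -14.295359 near end [ 0.5915 -0.0806] far [ 0.7478 -0.1204]
side hook yaw -10.049326 near end [ 0.6096 -0.0127] far [ 0.7645 -0.0402]
side hook yaw -10.258509 near end [ 0.5899 -0.0925] far [ 0.7437 -0.1204]
```

jog_arm:
  rows: [60,0,1.5,15,0,60,0,0,35,0,60,0,0,30,0,55,0,0,18,0,50,0,0,9,0,45,0,0,3,0,40,0,0,0,0,30,0,0,0,0,20,0,0,0,0,14,0,0,0,0]
  grip_force: 45

```text
time: 13.1
tool_pos: [0.5108, -0.29, 0.1623]
tool_rot: [3.141, -0.001, -0.103]
contact_force: [-0.5, -1.2, -0.9]
opening: 0.0204
```

jog_arm:
  rows: [5,0,0,0,0,5,0,0,0,0,5,0,0,0,0]

```text
time: 13.4
tool_pos: [0.5107, -0.29, 0.1618]
tool_rot: [3.141, -0.001, -0.103]
contact_force: [-0.6, 0.6, 2.4]
opening: 0.0093
```

jog_arm:
  rows: [5,0,0,-1,0,5,0,0,-3,0,5,0,0,-6,0,5,0,0,-10,0,5,0,0,-14,0,5,0,0,-18,0,5,0,0,-20,0,5,0,0,-20,0,5,0,0,-18,0,5,0,0,-12,0,5,0,0,-6,0,5,0,0,-2,0,5,0,0,0,0]

```text
time: 14.7
tool_pos: [0.5103, -0.2897, 0.291]
tool_rot: [-3.141, 0.001, -0.103]
contact_force: [0.9, 0.9, -7.3]
opening: 0.0096
```

jog_arm:
  rows: [5,-2.3,-5.5,0,0,5,-4.6,-11.1,0,0,5,-6.9,-16.6,0,0,5,-9.6,-23,0,0,5,-9.6,-23,0,0,5,-9.6,-23,0,0,5,-9.6,-23,0,0,5,-9.6,-23,0,0,5,-9.6,-23,0,0,5,-9.6,-23,0,0,5,-6.9,-16.6,0,0,5,-4.6,-11.1,0,0,5,-2.3,-5.5,0,0,5,0,0,0,0,5,0,0,0,0]

```text
time: 16.2
tool_pos: [0.4398, -0.0544, 0.2915]
tool_rot: [3.141, -0.0, -0.103]
contact_force: [0.7, -0.1, -6.8]
opening: 0.0096
```

```bash
python3 w.py w7
```

```text
[ 0.4398 -0.0544  0.2915] [ 3.1411e+00 -4.0000e-04 -1.0310e-01] [ 0.7 -0.1 -6.8] [-0.3   0.14  1.61 -0.    1.39  1.38]
red [388, 230, 50, 50, 1883] [412. 255.] ztop 0.2578 mid(top) [ 0.443  -0.1071  0.2565] ext [0.029 0.028 0.005]
red [191, 245, 49, 44, 1731] [215. 268.] ztop 0.2577 mid(top) [0.4473 0.0057 0.2565] ext [0.026 0.027 0.005]
blue [308, 172, 24, 150, 3105] [319. 255.] ztop 0.3188 mid(top) [ 0.4706 -0.057   0.3183] ext [0.06  0.015 0.005]
blue [309, 357, 21, 32, 669] [319. 372.] ztop 0.3186 mid(top) [ 0.4169 -0.0514  0.318 ] ext [0.018 0.01  0.003]
```

View pics/w7.png

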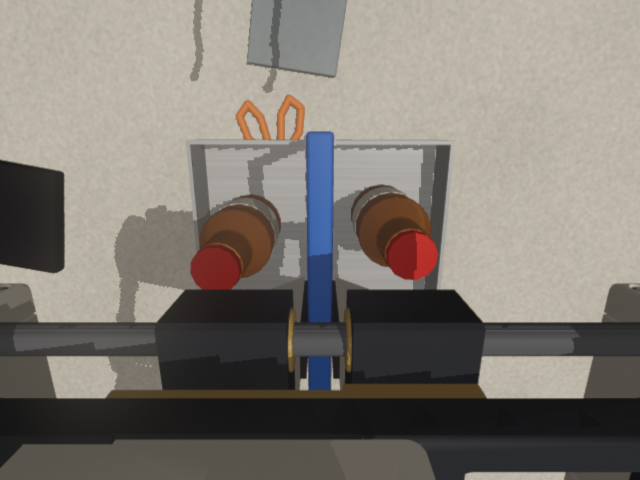

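The carrier hangs level with both flasks upright (caps at (215,268) and (412,255)). The stand's front base corners show at (247,63) and (336,76). In w3 they were at (430,40) and (400,138), with the hook ball at (535,138). I'll use these to fix the stand's pose.

```bash
python3 - <<'E'
from m import *
ci=camera_info('wrist')
def corners(f,pts):
    z=np.load(f);g=cv2.cvtColor(z['im'],cv2.COLOR_RGB2GRAY)
    p=cv2.cornerSubPix(g,np.array(pts,np.float32).reshape(-1,1,2),(5,5),(-1,-1),(3,40,.01)).reshape(-1,2)
    P=onplane(ci,z['T'],p,.008);a,b=P[0,:2],P[1,:2];y=(a-b)/np.linalg.norm(a-b);x=np.array([y[1],-y[0]])
    print(f,p.tolist(),'width',np.linalg.norm(a-b).round(4),'yaw',np.degrees(np.arctan2(x[1],x[0])).round(2),'origin',((a+b)/2+.04*x).round(4))
corners('w3.npz',[(429,40),(400,138)]);corners('w7.npz',[(247,64),(335,76)])
z=np.load('w3.npz');C=cloud(ci,z['T'],z['d']);m=masks(z['im'])['yel'];q=np.argwhere(m&(np.arange(640)[None]<548))[:,::-1]
c,r=cv2.minEnclosingCircle(q.astype(np.float32));P=C[m];print('ball',c,r,onplane(ci,z['T'],[c],.230).round(4),'topz',C[int(c[1]),int(c[0])])
E
```

```text
w3.npz [[426.9187316894531, 39.04309844970703], [398.07684326171875, 139.3457489013672]] width 0.1004 yaw -13.56 origin [ 0.6253 -0.0464]
w7.npz [[245.63975524902344, 63.7299690246582], [334.90155029296875, 76.7486801147461]] width 0.1004 yaw -13.55 origin [ 0.6254 -0.046 ]
ball (537.5, 141.0) 15.305328369140625 [[ 0.5977 -0.0842  0.23  ]] topz [ 0.59361192 -0.08406841  0.2366915 ]
```

jog_arm:
  rows: [5,0,0,2,-2,5,0,0,3,-4,5,0,0,4,-6,5,0,0,5,-6,5,0,0,5,-6,5,0,0,5,-6,5,0,0,5,-6,5,0,0,5,-6,5,0,0,5,-6,5,0,0,5,-6,5,0,0,5,-6,5,0,0,5,-6,5,0,0,3,-6,5,0,0,1,-6,5,0,0,0,-3,5,0,0,0,-1.3,5,0,0,0,0,5,0,0,0,0]

```text
time: 18.05
tool_pos: [0.4397, -0.0542, 0.2335]
tool_rot: [3.142, -0.0, 1.332]
contact_force: [-0.4, -0.0, -5.5]
opening: 0.0095
```

```bash
cat > g.py <<'E'
from m import *
st=observe();print({k:st[k].round(4) for k in('tool_pos','tool_rot','contact_force')})
a=np.radians(-13.55);x=np.array([np.cos(a),np.sin(a)]);y=np.array([-x[1],x[0]])
d=st['tool_pos'][:2]-[.6254,-.0468];print('rack xy of TCP',(d@x).round(4),(d@y).round(4),'bar z',st['tool_pos'][2]+.019)
M=R.from_euler('xyz',st['tool_rot']).as_matrix();g=np.array([.6254,-.0468,.225-.019])-st['tool_pos'];print('shift to seat in tool mm',(M.T@g*1000).round(1),'yaw err deg',(90-13.55-np.degrees(st['tool_rot'][2])).round(2))
E
python3 g.py; python3 w.py w8
```

```text
{'tool_pos': array([ 0.4397, -0.0542,  0.2335]), 'tool_rot': array([ 3.1416e+00, -1.0000e-04,  1.3320e+00]), 'contact_force': array([-0.42  , -0.0497, -5.5191])}
rack xy of TCP -0.1788 -0.0507 bar z 0.25245632290962844
shift to seat in tool mm [ 51.1 178.7  27.5] yaw err deg 0.13
[ 0.4397 -0.0542  0.2335] [ 3.1416e+00 -1.0000e-04  1.3320e+00] [-0.4 -0.  -5.5] [-0.3   0.19  1.72  0.    1.24 -0.06]
red [201, 76, 48, 50, 1347] [224. 100.] ztop 0.0172 mid(top) [0.3749 0.0717 0.0161] ext [0.046 0.046 0.005]
red [386, 230, 52, 50, 1955] [411. 255.] ztop 0.1997 mid(top) [ 0.4924 -0.0574  0.1982] ext [0.028 0.028 0.005]
red [191, 245, 51, 45, 1821] [216. 268.] ztop 0.1998 mid(top) [ 0.3815 -0.0386  0.1984] ext [0.028 0.027 0.005]
blue [308, 280, 24, 42, 848] [320. 303.] ztop 0.2607 mid(top) [ 0.4418 -0.044   0.2602] ext [0.012 0.019 0.004]
blue [309, 357, 22, 33, 687] [319. 373.] ztop 0.2606 mid(top) [ 0.4339 -0.0764  0.2598] ext [0.012 0.018 0.003]
```

View pics/w8.png

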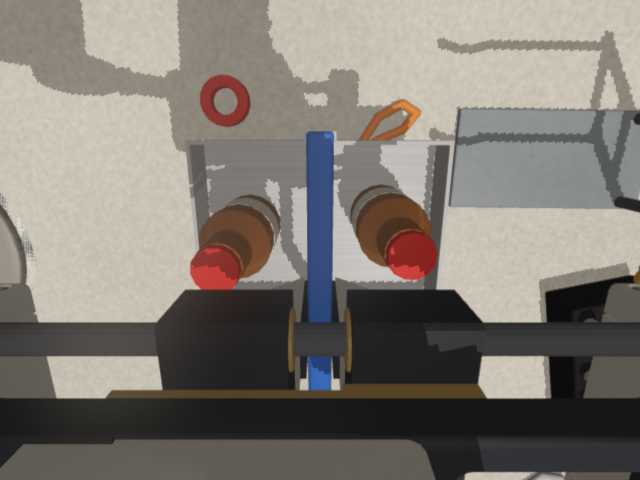

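The carrier is level and square to the stand (yaw error 0.1°). Next I move sideways and slide in over the hooks.

jog_arm:
  rows: [5,4,0,0,0,5,9,0,0,0,5,12,5,0,0,5,12,11,0,0,5,9,17,0,0,5,5,17,0,0,5,0,17,0,0,5,0,17,0,0,5,0,17,0,0,5,0,17,0,0,5,0,17,0,0,5,0,14,0,0,5,0,12,0,0,5,0,9,0,0,5,0,5,0,0,5,0,3,0,0,5,0,0,0,0,5,0,0,0,0]

```text
time: 19.9
tool_pos: [0.6242, -0.046, 0.2335]
tool_rot: [-3.141, -0.0, 1.334]
contact_force: [-0.3, 0.6, -7.4]
opening: 0.0097
```

```bash
python3 g.py; python3 - <<'E'
from m import *
im,d=read_camera('side');i2,_=read_camera('wrist')
save('s9.png',np.hstack([cv2.resize(im[150:350,250:450],(400,400),interpolation=cv2.INTER_CUBIC),cv2.resize(i2[80:480,120:520],(400,400))]))
E
```

```text
{'tool_pos': array([ 0.6242, -0.046 ,  0.2335]), 'tool_rot': array([-3.1411e+00, -1.0000e-04,  1.3336e+00]), 'contact_force': array([-0.259 ,  0.6473, -7.4382])}
rack xy of TCP -0.0014 0.0005 bar z 0.2525214680608215
shift to seat in tool mm [-0.5  1.4 27.5] yaw err deg 0.04
```

View pics/s9.png

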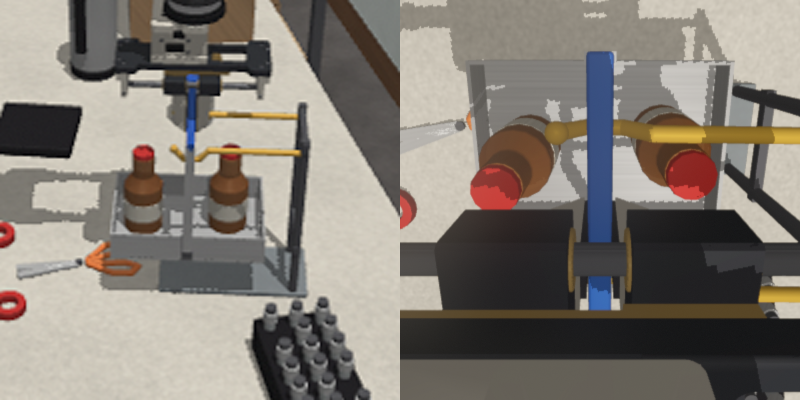

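The bar is over the dip (ball tip at (556,130), bar at x=600 in the crop) and both flasks hang below the arms.

jog_arm:
  rows: [5,0,1,2,0,5,0,0,4,0,5,0,0,5,0,5,0,0,5,0,5,0,0,4,0,5,0,0,2.5,0,5,0,0,1,0,5,0,0,0,0,5,0,0,0,0]

```text
time: 20.9
tool_pos: [0.6257, -0.0464, 0.2102]
tool_rot: [3.141, -0.0, 1.334]
contact_force: [-0.7, -0.6, -5.9]
opening: 0.0094
```

jog_arm:
  rows: [5,0,0,0.8,0,5,0,0,0.8,0,5,0,0,0.8,0,5,0,0,0,0,5,0,0,0,0]

```text
time: 21.4
tool_pos: [0.6255, -0.0464, 0.2076]
tool_rot: [-3.142, -0.0, 1.334]
contact_force: [0.5, -0.5, -6.1]
opening: 0.0098
```

jog_arm:
  rows: [5,0,0,0.6,0,5,0,0,0,0,5,0,0,0,0]

```text
time: 21.7
tool_pos: [0.6255, -0.0464, 0.207]
tool_rot: [-3.142, -0.0, 1.333]
contact_force: [0.5, -0.1, -5.6]
opening: 0.0098
```

jog_arm:
  rows: [5,0,0,0.6,0,5,0,0,0,0,5,0,0,0,0]

```text
time: 22.0
tool_pos: [0.6256, -0.0464, 0.2067]
tool_rot: [3.141, -0.0, 1.334]
contact_force: [-0.2, -0.0, -3.6]
opening: 0.0095
```

jog_arm:
  rows: [5,0,0,0.6,0,5,0,0,0,0,5,0,0,0,0]

```text
time: 22.3
tool_pos: [0.6257, -0.0464, 0.2066]
tool_rot: [3.14, -0.0, 1.334]
contact_force: [-3.7, 0.9, 2.2]
opening: 0.0098
```

The stand now carries the full weight (about −6.5 to +2 N). Opening slowly and rising.

jog_arm:
  rows: [12,0,0,0,0,16,0,0,0,0,24,0,0,0,0,36,0,0,0,0,44,0,0,0,0,44,0,0,0,0,44,0,0,-5,0,44,0,0,-15,0,44,0,0,-30,0,44,0,0,-40,0,44,0,0,-30,0,44,0,0,-10,0,44,0,0,0,0,44,0,0,0,0]

```text
time: 23.7
tool_pos: [0.6251, -0.0463, 0.3342]
tool_rot: [-3.139, 0.0, 1.334]
contact_force: [0.7, -0.2, -0.3]
opening: 0.0439
```

```bash
python3 g.py; python3 w.py w10; python3 - <<'E'
from m import *
im,d=read_camera('side');z=np.load('w10.npz');i2=z['im']
save('s10.png',np.hstack([cv2.resize(im[150:350,250:450],(400,400),interpolation=cv2.INTER_CUBIC),cv2.resize(i2[80:480,120:520],(400,400))]))
E
```

```text
{'tool_pos': array([ 0.6251, -0.0463,  0.3342]), 'tool_rot': array([-3.1392,  0.    ,  1.3335]), 'contact_force': array([ 0.6864, -0.2495, -0.3481])}
rack xy of TCP -0.0004 0.0004 bar z 0.35320301377875285
shift to seat in tool mm [ -0.4   0.7 128.2] yaw err deg 0.04
[ 0.6251 -0.0463  0.3342] [-3.1392  0.      1.3335] [ 0.7 -0.2 -0.3] [-0.2   0.5   0.99  0.    1.65  0.04]
red [90, 132, 38, 37, 725] [108. 150.] ztop 0.0171 mid(top) [0.3754 0.0723 0.0159] ext [0.046 0.045 0.005]
red [363, 195, 32, 31, 770] [378. 210.] ztop 0.1729 mid(top) [ 0.6783 -0.0494  0.1713] ext [0.028 0.027 0.005]
red [239, 205, 32, 30, 749] [254. 219.] ztop 0.173 mid(top) [ 0.5673 -0.0313  0.1721] ext [0.028 0.028 0.005]
red [134, 245, 34, 31, 551] [151. 260.] ztop 0.0172 mid(top) [ 0.3744 -0.0808  0.0159] ext [0.047 0.045 0.005]
blue [316, 295, 10, 27, 156] [319. 312.] ztop 0.234 mid(top) [ 0.6107 -0.101   0.2329] ext [0.009 0.023 0.004]
blue [536, 472, 28, 8, 197] [550. 476.] ztop 0.0319 mid(top) [ 0.8855 -0.585   0.0316] ext [0.035 0.005 0.007]
yel [337, 179, 175, 13, 1656] [427. 185.] ztop 0.2358 mid(top) [ 0.7099 -0.0256  0.2345] ext [0.116 0.034 0.005]
yel [287, 282, 26, 16, 187] [298. 290.] ztop 0.2375 mid(top) [ 0.5948 -0.0815  0.2368] ext [0.009 0.008 0.006]
yel [328, 282, 39, 15, 287] [348. 291.] ztop 0.2355 mid(top) [ 0.6411 -0.094   0.2342] ext [0.019 0.009 0.005]
```

View pics/s10.png

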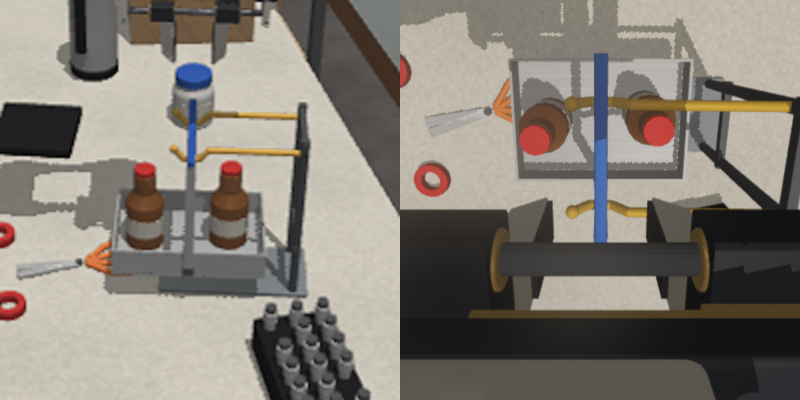

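The bar lies in both dips and the carrier is level: both cap tops measure 0.173 m in the wrist depth, which reads about 2 mm high, so they agree with the expected 0.170 m. The gripper is clear of everything.

```bash
python3 -c "
from cell import *
print(hand_in())"
```

```text
the job is handed in; nothing more can be done
None
```

The loaded carrier is hanging on the two yellow hooks with a flask upright in each half, and I handed the job in at about 24 s. No verdict was reported.

- **Flask:** I gripped the pad flask by the neck at 22 N and lowered it into the empty half until the tool felt about 5 N. I then let it go while the carrier still stood on the table.
- **Carrier:** I gripped the bar, lifted and turned the carrier, brought it in over the hooks and lowered it until the stand bore its weight. Then I opened the fingers and rose clear.

**Last checks:**
- The bar lay in both dips, within about 1 mm and 0.1° of the measured seat, going by the tool position at release.
- Both cap tops read 0.173 m, so the carrier is level and at the expected height.
- Both flasks looked upright.
- The tool force was near zero after release.
- The red caps measured within 2 mm of their starting positions. The other bystanders I checked only by eye, and no bystander looked disturbed.

**Disagreements:** The top and side views gave hook directions 4° apart. I took the stand's pose from its base corners instead, where two wrist views agreed within 0.5 mm. Before the neck grasp the arm also stood about 3 mm off the commanded position, which I corrected before closing.

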